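# Seat a column clamp screw, back it off and hold

### The arm

A 6-joint arm with a two-finger parallel gripper is mounted at the origin on the work surface. World frame = base frame: x ahead of the robot, y to its left, z up, the work surface at z = 0. Lengths are in m, angles in rad, forces in N, time in s.
With the tool pointing down it reaches from about 0.375 to 0.9 m from the base axis. Payload 3.1 kg.
Tool frame: the origin (TCP) lies between the finger pads; the fingertips stand 11 mm ahead of it and the grasp point (between the pads) lies 8 mm behind it; z points along the fingers, y is the direction in which the jaws open and shut (so a half turn about z gives the same grasp; the last joint's range is limited). The gripper opens to 85 mm and grips with 20 to 120 N. Pads are 22 mm wide; open, the fingers measure 114 mm over their backs; the gripper's body (76 mm by 85 mm) begins 54 mm behind the grasp point. The pads swing forward as they close: fully open they stand 13 mm farther back than shut.
Start: joints at [-1.427, 0.527, 1.433, -0, 1.181, -0.178], TCP at [0.198, -0.593, 0.242] pointing down, gripper open.
Joint ranges: [-3.08, 3.08], [-0.75, 2.2], [0.22, 2.44], [-1.43, 4.57], [0, 2.65], [-2.85, 2.85]. Speed limits (rad/s): [2.79, 2.79, 3.14, 3.14, 3.14, 3.14].

### API

Orientations are given as a unit quaternion [x, y, z, w].
In Python, from station import manip gives the robot as it stands.
- The arm moves only by the tool move_arm, never from a script. Its argument "deltas" is a list of rows, each a list of 5 numbers: the shift along the tool's x, y, z in units of 40 cm (1.0 is 40 cm), then the turn about the tool's z in units of 0.5 rad (1.0 is 0.5 rad), then the opening in per cent of the stroke, from 0 (shut) to 100 (fully open). In form: [[x, y, z, twist, grip], ...]. A call has exactly 8 rows; each row is the pose to reach, as a shift and turn from the pose commanded when the call began, along the tool's axes at that moment; what a row does not reach only later rows make up. A row lasts 1/12 s, in which the tool goes at most 41.7 mm and 7.16 degrees, less where a joint would pass 70% of its speed; a pose out of reach is approached as far as the arm can. A call with a number of a shift or a turn outside -1 to 1 is refused whole. A call with a gripper value outside its range is refused whole. The fingers move at their own pace and stop on an object; "force" is the grip in N (left out, the last holds). Time passes only in rows, so rows that repeat a pose let the fingers close, or fill a call up. It gives the time, the measured TCP pose, the force and the opening at its end, in the units of the state.
- manip.sense(): the state, without advancing time (a new reading comes with each control period).
- manip.snapshot(name): name is "scene" or "top" or "wrist"; returns (picture, depth): 400x640x3 uint8, red, green, blue; 400x640 float32, m along the optical axis (not along the pixel's ray), 0 where there is no reading.
- manip.get_calibration(name): a dict with "vfov" (degrees; the focal length in pixels is half the picture's height over the tangent of half this angle, whatever the lens; pixels are square), "cx", "cy" (the principal point, pixels), "D" ([k1, k2, p1, p2, k3] as OpenCV has them; the pictures are not rectified), "pose" (4x4, takes a point from camera to world coordinates). Camera axes: x right, y down, z forward; pixel columns grow to the right and rows downward; lengths in m; the calibration is good to about 2 mm. A picture is of the moment at which its call begins: read the wrist's pose just before it. get_calibration takes no time and is no camera call; for the wrist camera it gives the pose at the moment of the call.
- manip.sign_off(): hands the job in, once; it reports no verdict.
The state is a dict: "t": time; "q": joint angles; "qd": joint speeds; "tau": joint torques, N m; "tcp_pos": TCP position; "tool_rot": TCP orientation; "force": force on the tool from outside, world axes, zero at the start; "ft_torque": the same for the moment, N m; "finger_gap": opening from 0.0 (shut) to 1.0 (fully open).
Only numpy, scipy, OpenCV 4.12 (cv2) and the standard library are available. Lean on these libraries where they do the work, as an engineer would, in place of code of your own. Each camera call takes 0.05 s, during which the arm holds its last target.

### The job

Push the column cartridge along the clamp's channel until it is fully home against the stop block. Then turn the wing screw on the bridge clockwise until it seats, back it off a quarter turn, and finish while still gripping the wing and holding it there (do not let go). Leave the round knob and everything else on the bench as they are.

Things in the scene. Friction and masses are not known exactly. Their poses are not given: they have to be found in the camera images.
- clamp: Fixed column clamp: aluminium base 225 x 110 x 12 mm, straight channel along its x axis. Origin on the bench right under the wing screw's axis; x runs from the open mouth to the stop block (within 30 degrees of straight away from the robot), z up. Base from x = -140 to +85 mm. Channel floor 12 mm, guide rails 22 mm above the bench (39 mm apart, x -135 to +35).
- bridge_top (a point): Middle of the top of the dark steel bridge over the channel, 54 mm above the bench, on the wing screw's axis. The bridge spans x -20 to +20 mm and 80 mm across; the wing screw stands on it. Axes are the clamp's.
- stop_face (a point): Middle of the stop block's face that closes the channel, at clamp x = +35 mm, 24 mm above the bench. The block reaches from x 35 to 75 mm, is 70 mm wide and 36 mm high over the bench.
- cartridge: Loose column cartridge, about 250 g, lying in the channel under the bridge, 1.5 mm play each side: grey tray 120 x 36 x 18 mm, a steel column on it (top 26 mm above the underside), an upright tab at the tail. x along the channel; origin on its underside, 35 mm behind its front face. Fully home, the front face touches the stop and its origin is over the clamp's. Starts 25 to 45 mm short.
- tab (a point): Upper part of the cartridge's upright tab, centre, 48 mm above the bench, 79 mm behind the cartridge's origin. The tab is 12 mm thick along the channel and 30 mm wide; its top is 58 mm above the bench, 20 mm above the column. Axes are the cartridge's.
- screw (a joint): Angle of the wing screw in rad about the upright axis: 0 = seated (a hard stop), growing as it is backed off (anticlockwise from above); 1.571 = a quarter turn back. Clockwise tightens. Starts 0.8 to 2.4 short of the seat, has about 0.06 N m of friction, stays where it is left, does not rise or sink noticeably.
- wing: Wing of the steel thumbscrew on the bridge: upright flat butterfly plate 10 mm thick, 48 mm wide, 30 mm high (62 to 92 mm above the bench) on a round flange 34 mm across and 8 mm high (54 to 62 mm). Origin on the screw axis at the wing's foot; turns with the screw: y along its width, x through its thickness, z up.
- wing_mid (a point): Middle of the wing, on the screw axis, 77 mm above the bench; axes as the wing's. Seated, the wing lies across the channel (its y along the clamp's y); a quarter turn back it lies along the channel.
- knob_rim (a point): Point on the rim of the top of the round knurled steel knob (32 mm across, 16 mm high, top 52 mm above the bench) on the stop block, 55 mm from the screw's axis, 15 mm from the knob's own axis. A fine adjustment, to be left alone; it turns easily.
- plug: Bystander: steel end plug, cylinder 24 mm diameter, 30 mm high, standing on the bench beside the clamp. Origin at its underside.
- dish: Bystander: small white dish, 60 mm across, 22 mm high, beside the clamp. Origin at its underside.
- wrench: Bystander: steel open wrench 150 mm long, lying flat on the bench at the left.
- beaker: Bystander: glass beaker 72 mm across, 95 mm high, at the right.
- sample_jar: Bystander: clear jar with a white lid, 56 mm across, 65 mm high, at the left.
Not all that is in view belongs to the job. Leave any blue, brown or orange look-alike of the clamp alone.

How it is judged:
On the way, in this order (a step that is already met when the one before it is completed fails the run):
1. the cartridge is fully home against the stop block (x of cartridge in the frame of clamp above -0.003 m and z of cartridge in the frame of clamp below 0.015 m and angle between cartridge's own z axis and vertical below 0.06 rad), for 0.2 s.
2. the wing screw is turned in until it seats (value of joint screw below 0.08 rad), for 0.2 s.
At the end, for the whole second after the job is handed in: The cartridge lies within 3 mm of fully home, the wing screw stands still a quarter turn (1.571 rad, within 0.25 rad or about 14 degrees) back from its seat, and the fingers still grip the wing (more than 3 N, grasp point within 35 mm of its middle) (all of step 1 and value of joint screw between 1.321 and 1.821 rad and velocity of joint screw between -0.1 and 0.1 rad/s and contact force between the fingers and wing above 3 N and distance between the grasp point and wing_mid below 0.035 m); the arm keeps its last pose, push and grip.
It fails at once if the round knob is turned (its rim moves more than 3 mm) (distance of knob_rim from where it was at the start of the episode above 0.003 m).
It fails at once if a bystander (plug, dish, wrench, beaker or jar) is knocked or carried away, more than 20 mm (distance of any of plug, dish, wrench, beaker, sample_jar from where it was at the start of the episode above 0.02 m).
It also fails if it takes over 48 s, if anything falls off the work surface, if the arm or the gripper's body presses on something with over 40 N, if the wrist force passes 120 N, or if a joint passes its speed limit or range.

## Working session

There is one attempt and no reset: what is moved stays moved. The work goes in short steps, Python scripts to look and compute and a tool call to move; the robot and the scene stay as the last step left them, time stands still between calls to the robot, and variables do not carry over. Pictures are saved under pics/ and viewed, and the job is handed in when it is done.

Besides the shell and the picture viewer there is one more tool, called after ">>>" by a JSON object that holds its "op" and its "data". move_arm: Moves the arm, as the interface text tells. Its arguments: {"type":"object","properties":{"deltas":{"type":"array","items":{"type":"array","items":{"type":"number"}}},"force":{"type":"number"}},"required":["deltas"]}

```bash
ls; mkdir -p pics
cat > h.py <<'E'
import numpy as np,cv2
from station import manip
def K(c,shape=(400,640)):
    f=shape[0]/2/np.tan(np.radians(c['vfov'])/2)
    return np.array([[f,0,c['cx']],[0,f,c['cy']],[0,0,1.]])
def ray(c,uv):
    p=cv2.undistortPoints(np.array(uv,float).reshape(-1,1,2),K(c),np.array(c['D'],float)).reshape(-1,2)
    d=np.c_[p,np.ones(len(p))]@np.array(c['pose'])[:3,:3].T
    return np.array(c['pose'])[:3,3],d
def onz(c,uv,z):
    o,d=ray(c,uv); return o+d*((z-o[2])/d[:,2])[:,None]
def cloud(c,dep):
    v,u=np.mgrid[0:400,0:640]
    p=cv2.undistortPoints(np.stack([u,v],-1).reshape(-1,1,2).astype(float),K(c),np.array(c['D'],float)).reshape(-1,2)
    d=np.c_[p,np.ones(len(p))]*dep.reshape(-1,1)
    P=d@np.array(c['pose'])[:3,:3].T+np.array(c['pose'])[:3,3]
    return P.reshape(400,640,3)
E
python3 - <<'E'
from h import *
s=manip.sense();print(s)
for n in ("scene","top","wrist"):
    c=manip.get_calibration(n);im,d=manip.snapshot(n)
    cv2.imwrite(f"pics/{n}0.png",im[:,:,::-1]);np.savez(f"{n}0.npz",im=im,d=d,**{k:np.array(v) for k,v in c.items()})
    print(n,c)
E
```

```text
pics
{'t': 0.0, 'q': array([-1.42750080e+00,  5.28497776e-01,  1.43389024e+00,  3.46511667e-06,
        1.18141670e+00, -1.78469768e-01]), 'qd': array([-3.40954410e-04, -2.88229396e-04, -4.24409370e-05, -8.59264677e-04,
       -9.84433392e-04, -8.16154313e-04]), 'tau': array([ 2.20907590e-03, -4.42338932e+01, -1.78026778e+01, -1.08497652e-04,
        8.35845654e-03, -4.54095598e-06]), 'tcp_pos': array([ 0.19759747, -0.59221283,  0.24131802]), 'tool_rot': array([ 9.87085779e-01,  1.60188768e-01,  2.10527656e-05, -1.10583040e-03]), 'force': array([ 0.12301083, -0.20507866, -0.78365707]), 'ft_torque': array([-0.06774295,  0.00655045,  0.02533844]), 'finger_gap': 1.0004131859879946}
scene {'vfov': 49.25746147291183, 'cx': 318.60026324527826, 'cy': 203.95294730879073, 'D': array([-0.12096089,  0.        ,  0.        ,  0.        ,  0.        ]), 'pose': array([[-0.43110485,  0.6235077 , -0.6522168 ,  1.2508805 ],
       [ 0.90210378,  0.31298081, -0.29707203,  0.31185201],
       [ 0.01890465, -0.71643643, -0.6973962 ,  0.82712845],
       [ 0.        ,  0.        ,  0.        ,  1.        ]])}
top {'vfov': 49.19623197466751, 'cx': 321.39626647820813, 'cy': 205.8384721333632, 'D': array([-0.08485625,  0.        ,  0.        ,  0.        ,  0.        ]), 'pose': array([[-0.01049529, -0.98670327,  0.16219279,  0.35230749],
       [-0.99985625,  0.01251547,  0.01143873, -0.00209005],
       [-0.01331655, -0.16204942, -0.98669279,  1.18148405],
       [ 0.        ,  0.        ,  0.        ,  1.        ]])}
wrist {'vfov': 59.889837474947456, 'cx': 325.2833462735856, 'cy': 202.40568635008898, 'D': array([-0.07347808,  0.        ,  0.        ,  0.        ,  0.        ]), 'pose': array([[ 0.31505918, -0.90725251, -0.27862269,  0.26976867],
       [-0.94907061, -0.3016832 , -0.09084174, -0.56905549],
       [-0.00163938,  0.29305313, -0.95609475,  0.37360248],
       [ 0.        ,  0.        ,  0.        ,  1.        ]])}
```

View pics/top0.png

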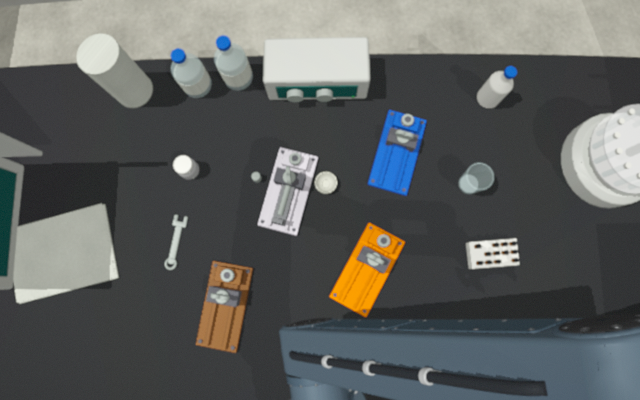

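View pics/scene0.png

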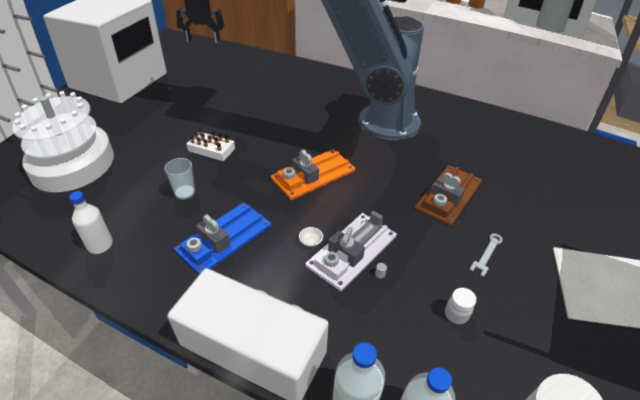

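The top view shows the grey clamp at about (288,190), its stop at the far end, with the plug at (256,177) and the dish at (326,183). In the scene view the clamp is at (350,250) and its tab at (376,219). Next I'll measure the clamp.

Run:
```python
from h import *
z=np.load('top0.npz');im=z['im'];c={k:z[k] for k in('vfov','cx','cy','D','pose')};c={k:(float(v) if v.ndim==0 else v) for k,v in c.items()}
cr=im[140:245,240:350,::-1];cv2.imwrite('pics/topc0.png',cv2.resize(cr,None,fx=6,fy=5.7,interpolation=cv2.INTER_CUBIC))
s=np.load('scene0.npz')['im'][200:295,295:405,::-1];cv2.imwrite('pics/scc0.png',cv2.resize(s,None,fx=6,fy=6,interpolation=cv2.INTER_CUBIC))
P=cloud(c,z['d'])
hsv=cv2.cvtColor(im,cv2.COLOR_RGB2HSV)
m=((hsv[...,1]<60)&(hsv[...,2]>110)).astype(np.uint8)
m2=np.zeros_like(m);m2[145:238,258:316]=m[145:238,258:316]
n,l,st,ce=cv2.connectedComponentsWithStats(m2);i=1+np.argmax(st[1:,4]);print(st[i],ce[i])
cs,_=cv2.findContours((l==i).astype(np.uint8),cv2.RETR_EXTERNAL,cv2.CHAIN_APPROX_NONE)
k=max(cs,key=cv2.contourArea)
w=onz(c,k.reshape(-1,2),0.012)[:,:2]
r=cv2.minAreaRect((w*1000).astype(np.float32));print(r,cv2.boxPoints(r))
for nm,u,v in(('wing',290,176),('tab',276,224),('knob',295,158),('plug',256,177),('dish',326,183)):
    print(nm,P[v,u])
```

```text
[ 258  147   58   89 3173] [287.07910495 191.58934762]
((589.246826171875, 103.35090637207031), (114.24317932128906, 229.60928344726562), 74.57073974609375) [[463.38266   78.83159 ]
 [684.7168    17.744404]
 [715.11096  127.870224]
 [493.77686  188.95741 ]]
wing [0.61113015 0.09058733 0.08656895]
tab [0.49653391 0.13475452 0.01082895]
knob [0.66856758 0.08024768 0.05174931]
plug [0.62218195 0.18716098 0.03391223]
dish [ 0.60999556 -0.00179407  0.00160774]
```

View pics/topc0.png

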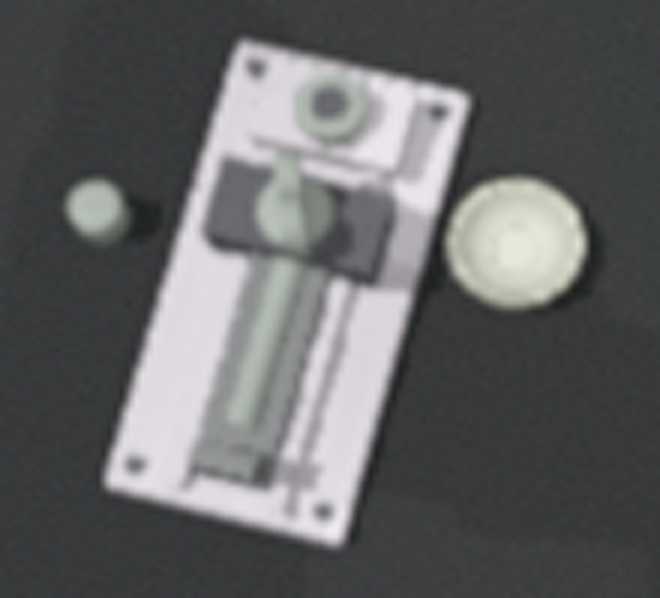

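View pics/scc0.png

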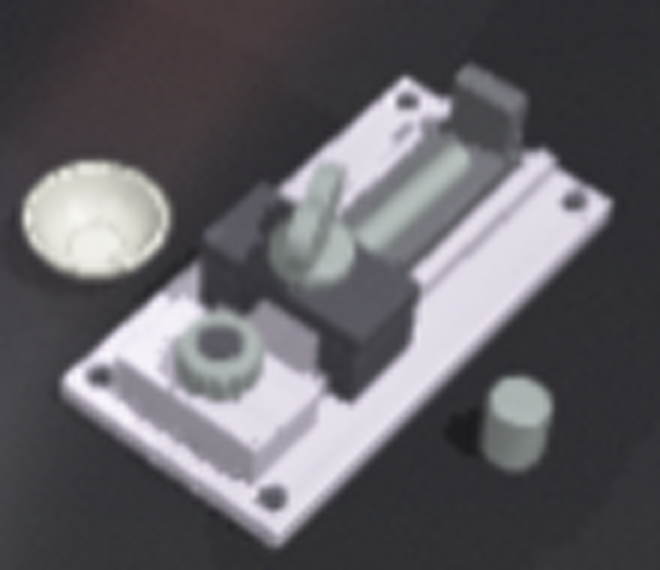

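>>> {"op": "move_arm", "data": {"deltas": [[0.055,-0.061,0,0,100],[0.11,-0.122,0,0,100],[0.165,-0.183,0,0,100],[0.22,-0.244,0,0,100],[0.275,-0.305,0,0,100],[0.33,-0.366,0,0,100],[0.385,-0.427,0,0,100],[0.44,-0.488,0,0,100]]}}

```text
t: 0.82
tcp_pos: [0.3032, -0.3504, 0.2422]
tool_rot: [0.987, 0.16, 0.0, -0.0]
force: [-0.2, -1.0, -1.0]
finger_gap: 0.998
```

>>> {"op": "move_arm", "data": {"deltas": [[0.055,-0.061,0,0,100],[0.11,-0.122,0,0,100],[0.165,-0.183,0,0,100],[0.22,-0.244,0,0,100],[0.275,-0.305,0,0,100],[0.33,-0.366,0,0,100],[0.385,-0.427,0,0,100],[0.44,-0.488,0,0,100]]}}

```text
t: 1.48
tcp_pos: [0.4084, -0.1096, 0.2423]
tool_rot: [0.987, 0.16, -0.0, -0.0]
force: [0.9, 0.1, 0.4]
finger_gap: 0.999
```

>>> {"op": "move_arm", "data": {"deltas": [[0.055,-0.061,0,-0.12,100],[0.11,-0.122,0,-0.25,100],[0.165,-0.183,0,-0.37,100],[0.22,-0.244,0,-0.5,100],[0.275,-0.305,0,-0.62,100],[0.33,-0.366,0,-0.75,100],[0.385,-0.427,0,-0.87,100],[0.44,-0.488,0,-1,100]]}}

```text
t: 2.15
tcp_pos: [0.5136, 0.1314, 0.2421]
tool_rot: [0.916, 0.401, -0.0, -0.0]
force: [0.6, -0.7, -0.7]
finger_gap: 1.004
```

>>> {"op": "move_arm", "data": {"deltas": [[0,0,0,-0.2,0],[0,0,0,-0.4,0],[0,0,0,-0.6,0],[0,0,0,-0.8,0],[0,0,0,-0.96,0],[0,0,0,-0.96,0],[0,0,0,-0.96,0],[0,0,0,-0.96,0]]}}

```text
t: 2.82
tcp_pos: [0.5133, 0.1296, 0.2422]
tool_rot: [0.796, 0.605, -0.0, -0.0]
force: [0.6, -0.0, -0.2]
finger_gap: -0.002
```

Run:
```python
from h import *
c=manip.get_calibration('wrist');im,d=manip.snapshot('wrist')
cv2.imwrite("pics/wrist1.png",im[:,:,::-1]);np.savez("wrist1.npz",im=im,d=d,**{k:np.array(v) for k,v in c.items()})
print(manip.sense()['q'])
```

```text
[ 3.61011408e-02  3.99480663e-01  1.67143440e+00 -7.10989608e-06
  1.07088121e+00  3.06554987e-01]
```

View pics/wrist1.png

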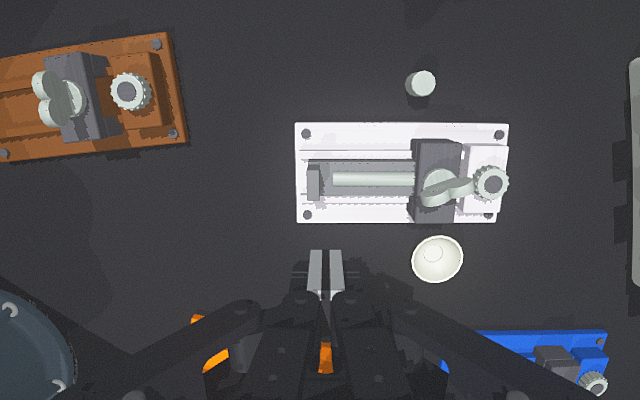

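The wrist view shows the grey clamp over columns 295-508 and rows 123-222, with the tab at (313,182) and the wing near (450,190), lying roughly along the channel but tilted. The knob is at (491,183). I'll measure these points precisely.

Run:
```python
from h import *
z=np.load('wrist1.npz');im=z['im'];c={k:z[k] for k in('vfov','cx','cy','D','pose')};c={k:(float(v) if v.ndim==0 else v) for k,v in c.items()}
cv2.imwrite('pics/w1c.png',cv2.resize(im[115:235,285:520,::-1],None,fx=3.4,fy=3.4,interpolation=cv2.INTER_CUBIC))
hsv=cv2.cvtColor(im,cv2.COLOR_RGB2HSV)
m=(hsv[...,2]>95).astype(np.uint8);m2=np.zeros_like(m);m2[115:230,285:520]=m[115:230,285:520]
cs,_=cv2.findContours(m2,cv2.RETR_EXTERNAL,cv2.CHAIN_APPROX_NONE)
k=max(cs,key=cv2.contourArea);w=onz(c,k.reshape(-1,2),.012)[:,:2]
r=cv2.minAreaRect((w*1000).astype(np.float32));print(r,cv2.boxPoints(r))
P=cloud(c,z['d']);Q=P[115:235,285:520].reshape(-1,3)
wi=Q[(Q[:,2]>.068)&(Q[:,2]<.1)&(Q[:,0]>.56)]
print(len(wi),wi.mean(0),wi.max(0),wi.min(0))
top=Q[(Q[:,2]>.08)&(Q[:,2]<.1)&(Q[:,0]>.56)];mm=top[:,:2].mean(0)
v=cv2.fitLine(top[:,:2].astype(np.float32),cv2.DIST_HUBER,0,.01,.01).ravel();print('wing line',v,len(top),mm)
wr=cv2.minAreaRect((top[:,:2]*1000).astype(np.float32));print(wr)
tb=Q[(Q[:,2]>.05)&(Q[:,2]<.066)&(Q[:,0]<.54)]
print('tab',len(tb),cv2.minAreaRect((tb[:,:2]*1000).astype(np.float32)),tb[:,2].mean())
br=Q[(Q[:,2]>.05)&(Q[:,2]<.058)&(Q[:,0]>.56)&(Q[:,0]<.65)]
print('bridge',cv2.minAreaRect((br[:,:2]*1000).astype(np.float32)))
```

```text
((594.3239135742188, 102.00157165527344), (111.37267303466797, 234.5216827392578), 74.3432388305664) [[466.38565   80.02707 ]
 [692.2056    16.735802]
 [722.2622   123.976074]
 [496.4422   187.26733 ]]
1032 [0.61508032 0.09747142 0.08578344] [0.64017196 0.10269778 0.09363299] [0.59217338 0.08882893 0.06802137]
wing line [0.9931246  0.11706202 0.6225229  0.09820233] 810 [0.61504236 0.09673925]
((616.3094482421875, 95.64111328125), (47.59410858154297, 10.873490333557129), 4.7429633140563965)
tab 421 ((501.725830078125, 127.535888671875), (29.926816940307617, 11.48507308959961), 74.34400177001953) 0.058230054443759664
bridge ((616.1817016601562, 95.64263916015625), (80.89346313476562, 40.63027572631836), 74.02327728271484)
```

View pics/w1c.png

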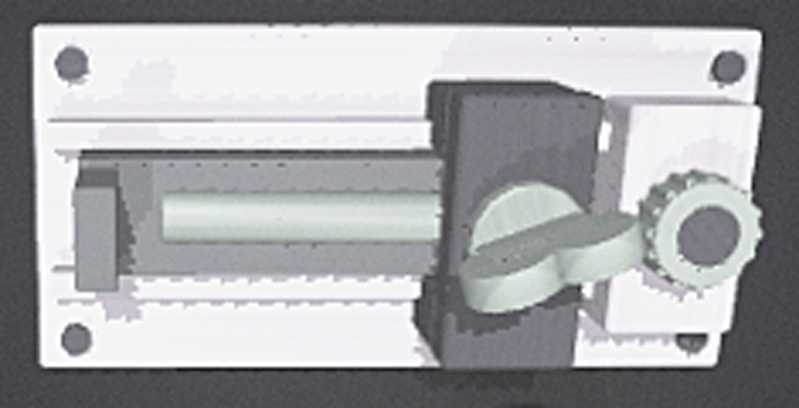

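>>> {"op": "move_arm", "data": {"deltas": [[-0.011,-0.06,0.05,0,0],[-0.011,-0.117,0.1,0,0],[-0.011,-0.117,0.2,0,0],[-0.011,-0.117,0.3,0,0],[-0.011,-0.117,0.38,0,0],[-0.011,-0.117,0.45,0,0],[-0.011,-0.117,0.49,0,0],[-0.011,-0.117,0.49,0,0]]}}

```text
t: 3.53
tcp_pos: [0.4651, 0.1376, 0.0433]
tool_rot: [0.796, 0.605, -0.003, -0.002]
force: [-0.7, -0.6, 0.1]
finger_gap: 0.0
```

>>> {"op": "move_arm", "data": {"deltas": [[0,0.01,0,0,0],[0,0.02,0,0,0],[0,0.03,0,0,0],[0,0.04,0,0,0],[0,0.05,0,0,0],[0,0.06,0,0,0],[0,0.07,0,0,0],[0,0.08,0,0,0]]}}

```text
t: 4.2
tcp_pos: [0.4981, 0.1293, 0.0466]
tool_rot: [0.796, 0.606, -0.0, -0.0]
force: [-1.3, 1.0, 1.1]
finger_gap: 0.003
```

Run:
```python
from h import *
c=manip.get_calibration('wrist');im,d=manip.snapshot('wrist')
cv2.imwrite("pics/wrist2.png",im[:,:,::-1])
print(manip.sense())
```

```text
{'t': 4.25, 'q': array([ 3.60357552e-02,  7.05923131e-01,  1.84903968e+00, -1.27635039e-04,
        5.84496772e-01,  3.05352624e-01]), 'qd': array([ 0.0015448 ,  0.00190462,  0.00270884, -0.00229061, -0.02733892,
        0.00554458]), 'tau': array([ 3.92510667e-01, -4.11308885e+01, -6.08861625e+00, -4.71898922e-03,
        1.21687536e-02, -9.02214175e-03]), 'tcp_pos': array([0.49954578, 0.12906128, 0.04660333]), 'tool_rot': array([7.95603234e-01, 6.05817097e-01, 8.50957191e-04, 6.43901001e-04]), 'force': array([0.03350734, 0.85386577, 0.89091539]), 'ft_torque': array([0.08636025, 0.18627874, 0.02093363]), 'finger_gap': 0.0008880017114353929}
```

View pics/wrist2.png

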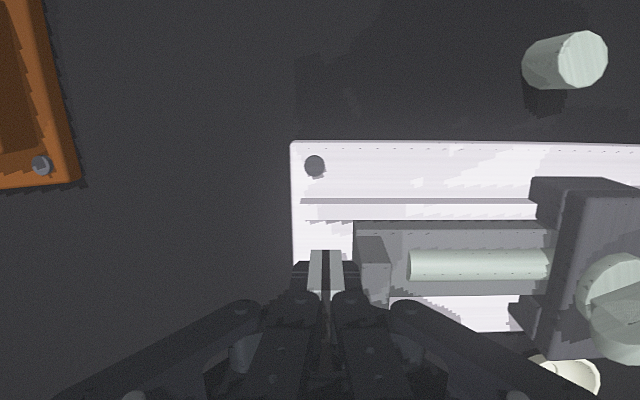

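The fingers are at (326,270), touching the tab's rear face at column 358. The tab is being pushed, so I'll continue.

>>> {"op": "move_arm", "data": {"deltas": [[0,0.006,0,0,0],[0,0.012,0,0,0],[0,0.018,0,0,0],[0,0.024,0,0,0],[0,0.03,0,0,0],[0,0.036,0,0,0],[0,0.04,0,0,0],[0,0.04,0,0,0]]}}

```text
t: 4.92
tcp_pos: [0.5144, 0.1249, 0.0463]
tool_rot: [0.796, 0.606, 0.001, 0.001]
force: [-0.6, -0.1, -0.5]
finger_gap: 0.001
```

>>> {"op": "move_arm", "data": {"deltas": [[0,0.002,0,0,0],[0,0.004,0,0,0],[0,0.006,0,0,0],[0,0.008,0,0,0],[0,0.01,0,0,0],[0,0.01,0,0,0],[0,0.01,0,0,0],[0,0.01,0,0,0]]}}

```text
t: 5.58
tcp_pos: [0.5175, 0.124, 0.0463]
tool_rot: [0.796, 0.606, 0.0, 0.0]
force: [0.1, -0.5, -0.3]
finger_gap: -0.005
```

Run:
```python
from h import *
c=manip.get_calibration('wrist');im,d=manip.snapshot('wrist')
cv2.imwrite("pics/wrist3.png",im[:,:,::-1])
s=manip.sense();print(s['t'],s['tcp_pos'],s['force'])
P=cloud(c,d);Q=P.reshape(-1,3);r=Q-[.6162,.0956,0];X=r@[.9622,-.2723,0];Y=r@[.2723,.9622,0]
k=(abs(Y)<.017)&(X<-.06)&(X>-.14)&(Q[:,2]>.052)&(Q[:,2]<.064)
print(k.sum(),np.percentile(X[k],[2,50,98]),np.percentile(Y[k],[2,98]))
```

```text
5.6333 [0.51753633 0.12396626 0.04631404] [-0.56172518 -0.60365422 -0.09675119]
2396 [-0.11394859 -0.08600765 -0.076619  ] [-0.00413022  0.01425497]
```

View pics/wrist3.png

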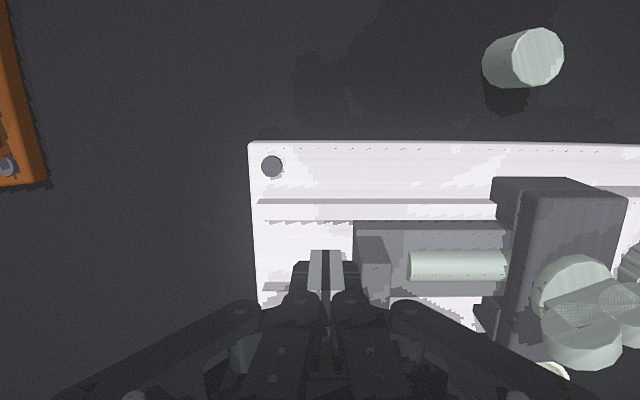

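The tab is moving with the fingers: its front face is at clamp x ≈ -77 mm, and home is -73. I'll push on in small steps.

>>> {"op": "move_arm", "data": {"deltas": [[0,0.002,0,0,0],[0,0.004,0,0,0],[0,0.006,0,0,0],[0,0.008,0,0,0],[0,0.01,0,0,0],[0,0.01,0,0,0],[0,0.01,0,0,0],[0,0.01,0,0,0]]}}

```text
t: 6.3
tcp_pos: [0.5207, 0.123, 0.0463]
tool_rot: [0.796, 0.606, -0.0, -0.0]
force: [-3.2, 0.9, 1.6]
finger_gap: -0.0
```

>>> {"op": "move_arm", "data": {"deltas": [[0,0.001,0,0,0],[0,0.002,0,0,0],[0,0.003,0,0,0],[0,0.004,0,0,0],[0,0.005,0,0,0],[0,0.005,0,0,0],[0,0.005,0,0,0],[0,0.005,0,0,0]]}}

```text
t: 6.97
tcp_pos: [0.5207, 0.1229, 0.0463]
tool_rot: [0.796, 0.606, -0.002, -0.002]
force: [-5.3, 2.3, 4.5]
finger_gap: 0.002
```

>>> {"op": "move_arm", "data": {"deltas": [[0,0.002,0,0,0],[0,0.004,0,0,0],[0,0.006,0,0,0],[0,0.008,0,0,0],[0,0.01,0,0,0],[0,0.01,0,0,0],[0,0.01,0,0,0],[0,0.01,0,0,0]]}}

```text
t: 7.63
tcp_pos: [0.5207, 0.1227, 0.0461]
tool_rot: [0.796, 0.606, -0.005, -0.004]
force: [-11.7, 5.7, 9.2]
finger_gap: -0.001
```

Run:
```python
from h import *
s=manip.sense();print(s['t'],s['tcp_pos'],s['force'])
for n in('scene','wrist'):
    c=manip.get_calibration(n);im,d=manip.snapshot(n)
    P=cloud(c,d);Q=P.reshape(-1,3);r=Q-[.6162,.0956,0];X=r@[.9622,-.2723,0];Y=r@[.2723,.9622,0]
    if n=='wrist':
        k=(abs(Y)<.018)&(X<-.06)&(X>-.14)&(Q[:,2]>.054)&(Q[:,2]<.062)
        print(k.sum(),np.percentile(X[k],[2,50,98]),np.percentile(Y[k],[2,98]))
        cv2.imwrite('pics/w4.png',im[:,:,::-1])
    else: cv2.imwrite('pics/s4.png',cv2.resize(im[180:300,280:420,::-1],None,fx=5,fy=5,interpolation=cv2.INTER_CUBIC))
```

```text
7.6333 [0.52074234 0.12267971 0.04614221] [-11.73585781   5.68682852   9.24381597]
1951 [-0.11012217 -0.0810513  -0.07326719] [-0.00441844  0.01408177]
```

View pics/s4.png

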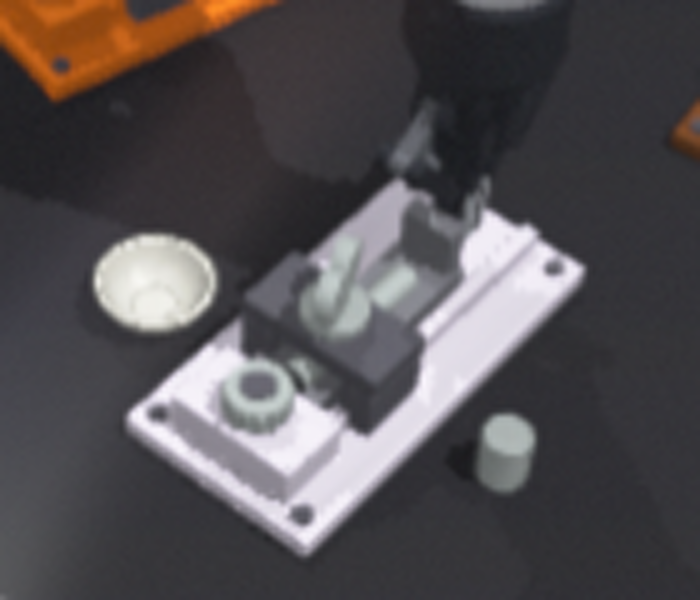

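View pics/w4.png

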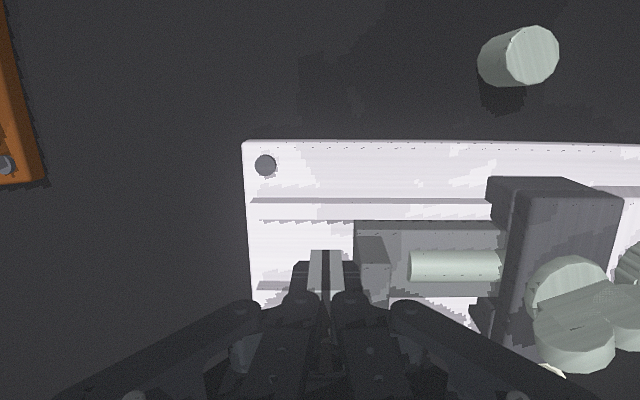

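Cartridge home: the tab front is at -73.3 mm (expected -73), and the arm stalled at 13 N. Now I'll back off, rise, and go over the wing while turning.

>>> {"op": "move_arm", "data": {"deltas": [[0,-0.03,0,0,0],[0,-0.06,0,0,0],[0,-0.06,-0.06,0,0],[0,-0.06,-0.14,0,30],[0,-0.06,-0.2,0,60],[0,-0.06,-0.27,0,60],[0,-0.06,-0.3,0,60],[0,-0.06,-0.3,0,60]]}}

```text
t: 8.4
tcp_pos: [0.5076, 0.1276, 0.1698]
tool_rot: [0.795, 0.606, 0.004, 0.003]
force: [-0.5, 0.7, -0.0]
finger_gap: 0.599
```

>>> {"op": "move_arm", "data": {"deltas": [[0,0.04,0,-0.12,60],[0,0.08,0,-0.25,60],[0,0.12,0,-0.37,60],[0,0.16,0,-0.5,60],[0,0.2,0,-0.62,60],[0,0.24,0,-0.75,60],[0,0.28,0,-0.87,60],[0,0.293,0,-1,60]]}}

```text
t: 9.07
tcp_pos: [0.6198, 0.0953, 0.165]
tool_rot: [0.62, 0.785, 0.001, 0.002]
force: [-1.7, 1.0, 0.1]
finger_gap: 0.595
```

>>> {"op": "move_arm", "data": {"deltas": [[0,0,0,-0.12,60],[0,0,0,-0.25,60],[0,0,0,-0.37,60],[0,0,0,-0.5,60],[0,0,0,-0.62,60],[0,0,0,-0.75,60],[0,0,0,-0.87,60],[0,0,0,-1,60]]}}

```text
t: 9.73
tcp_pos: [0.617, 0.0962, 0.1648]
tool_rot: [0.406, 0.914, -0.0, 0.0]
force: [-0.2, -0.3, 0.1]
finger_gap: 0.604
```

>>> {"op": "move_arm", "data": {"deltas": [[0,0,0,-0.12,60],[0,0,0,-0.25,60],[0,0,0,-0.37,60],[0,0,0,-0.5,60],[0,0,0,-0.62,60],[0,0,0,-0.75,60],[0,0,0,-0.87,60],[0,0,0,-1,60]]}}

```text
t: 10.4
tcp_pos: [0.6171, 0.0962, 0.1648]
tool_rot: [0.168, 0.986, -0.0, 0.0]
force: [0.3, -0.4, -0.4]
finger_gap: 0.597
```

>>> {"op": "move_arm", "data": {"deltas": [[0,0,0,-0.12,60],[0,0,0,-0.25,60],[0,0,0,-0.37,60],[0,0,0,-0.5,60],[0,0,0,-0.62,60],[0,0,0,-0.75,60],[0,0,0,-0.85,60],[0,0,0,-0.85,60]]}}

```text
t: 11.07
tcp_pos: [0.617, 0.0963, 0.1649]
tool_rot: [-0.043, 0.999, -0.0, -0.0]
force: [-0.6, -0.5, -0.7]
finger_gap: 0.599
```

Run:
```python
from h import *
from scipy.spatial.transform import Rotation as R
s=manip.sense();print(s['t'],s['tcp_pos'],s['force'],s['q'],s['finger_gap'])
print(R.from_quat(s['tool_rot']).as_matrix())
c=manip.get_calibration('wrist');im,d=manip.snapshot('wrist')
cv2.imwrite('pics/w5.png',im[:,:,::-1])
P=cloud(c,d);Q=P.reshape(-1,3)
k=(Q[:,2]>.082)&(Q[:,2]<.098)&(np.hypot(Q[:,0]-.616,Q[:,1]-.0956)<.04)
print(k.sum(),cv2.minAreaRect((Q[k][:,:2]*1000).astype(np.float32)))
r=Q-[.6162,.0956,0];X=r@[.9622,-.2723,0];Y=r@[.2723,.9622,0]
k=(abs(Y)<.018)&(X<-.06)&(X>-.14)&(Q[:,2]>.054)&(Q[:,2]<.062)
print('tab',k.sum(),np.percentile(X[k],[2,50,98]) if k.any() else 0)
c=manip.get_calibration('top');im,d=manip.snapshot('top');cv2.imwrite('pics/t5.png',im[:,:,::-1])
```

```text
11.0667 [0.61695387 0.0962622  0.16488674] [-0.58885864 -0.48344239 -0.69079323] [-2.37810920e-02  6.18602161e-01  1.50453511e+00 -3.88749210e-04
  1.01872308e+00 -1.68018339e+00] 0.5992458751226194
[[-9.96320548e-01 -8.57046668e-02 -2.75456621e-04]
 [-8.57045765e-02  9.96320541e-01 -3.24537965e-04]
 [ 3.02257508e-04 -2.99735951e-04 -9.99999909e-01]]
1079 ((616.3673095703125, 95.50103759765625), (46.78041458129883, 10.008418083190918), 4.577883720397949)
tab 847 [-0.08415144 -0.07828951 -0.07242348]
```

View pics/w5.png

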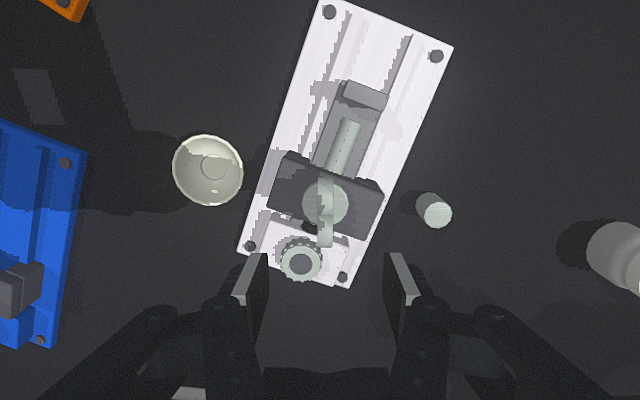

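The wing runs 4.6° and is centred at (0.6164, 0.0955); the tool is aligned with it. The tab is still home. I'll descend and grip.

>>> {"op": "move_arm", "data": {"deltas": [[0.002,-0.002,0.04,0,60],[0.002,-0.002,0.08,0,60],[0.002,-0.002,0.12,0,60],[0.002,-0.002,0.16,0,60],[0.002,-0.002,0.19,0,60],[0.002,-0.002,0.217,0,60],[0.002,-0.002,0.217,0,60],[0.002,-0.002,0.217,0,60]], "force": 50}}

```text
t: 11.83
tcp_pos: [0.6158, 0.0957, 0.0789]
tool_rot: [-0.042, 0.999, 0.0, -0.001]
force: [0.6, 0.4, 0.5]
finger_gap: 0.601
```

>>> {"op": "move_arm", "data": {"deltas": [[0,0,0,0,40],[0,0,0,0,20],[0,0,0,0,10],[0,0,0,0,0],[0,0,0,0,0],[0,0,0,0,0],[0,0,0,0,0],[0,0,0,0,0]], "force": 50}}

```text
t: 12.5
tcp_pos: [0.6166, 0.0958, 0.0806]
tool_rot: [-0.043, 0.999, 0.0, 0.001]
force: [-1.0, 0.1, 6.1]
finger_gap: 0.1
```

Run:
```python
from h import *
s=manip.sense();print(s)
im,d=manip.snapshot('wrist')
cv2.imwrite('pics/w6.png',im[:,:,::-1])
```

```text
{'t': 12.5, 'q': array([-2.47263577e-02,  7.35060534e-01,  1.55582653e+00,  2.03663378e-04,
        8.48940439e-01, -1.68075589e+00]), 'qd': array([-0.00145258,  0.00219352, -0.00049329, -0.00121001,  0.00127701,
        0.00121484]), 'tau': array([-3.13399751e-01, -4.39682078e+01, -1.14279297e+01, -1.14127120e-01,
       -2.13758158e-01, -3.31730722e-02]), 'tcp_pos': array([0.61660897, 0.09582803, 0.08059116]), 'tool_rot': array([-4.25365294e-02,  9.99094519e-01,  1.69287026e-05,  8.85719865e-04]), 'force': array([-0.96034738,  0.11863782,  6.05904195]), 'ft_torque': array([ 0.02712185,  0.08134168, -0.03369823]), 'finger_gap': 0.10023291323522897}
```

View pics/w6.png

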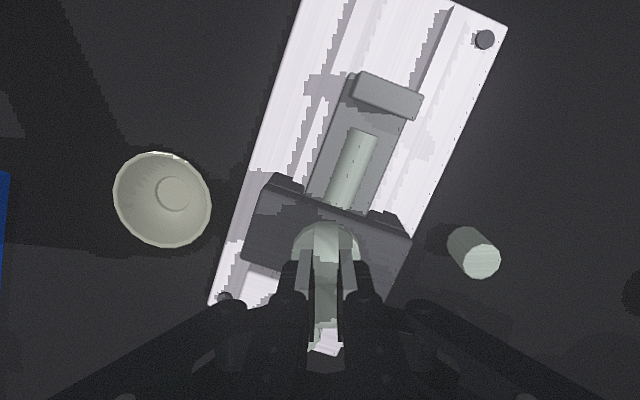

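The fingers are gripping the wing at (326,270), with a finger gap of 0.10. Next I'll turn clockwise, which is positive twist about the downward tool z.

>>> {"op": "move_arm", "data": {"deltas": [[0,0,-0.004,0.12,0],[0,0,-0.004,0.25,0],[0,0,-0.004,0.37,0],[0,0,-0.004,0.5,0],[0,0,-0.004,0.62,0],[0,0,-0.004,0.75,0],[0,0,-0.004,0.87,0],[0,0,-0.004,1,0]]}}

```text
t: 13.22
tcp_pos: [0.6165, 0.0954, 0.0807]
tool_rot: [0.207, 0.978, -0.0, 0.001]
force: [1.1, -0.1, -1.3]
finger_gap: 0.106
```

```bash
cat > st.py <<'E'
from h import *
from scipy.spatial.transform import Rotation as R
import sys
s=manip.sense();M=R.from_quat(s['tool_rot']).as_matrix()
psi=np.arctan2(M[1,0],M[0,0])%(2*np.pi)
print(s['t'],s['tcp_pos'],s['force'],s['ft_torque'],'q6',s['q'][5],'gap',s['finger_gap'],'psi',psi,'theta',psi-1.295)
if len(sys.argv)>1:
    im,d=manip.snapshot('wrist');cv2.imwrite(sys.argv[1],im[:,:,::-1])
E
python3 st.py pics/w7.png
```

```text
13.2167 [0.61650389 0.09536668 0.08065611] [ 1.14869162 -0.10447874 -1.29416829] [-0.18123593 -0.24778136  0.07374772] q6 -1.1780463321071588 gap 0.10607794346324957 psi 2.7243127410697636 theta 1.4293127410697637
```

View pics/w7.png

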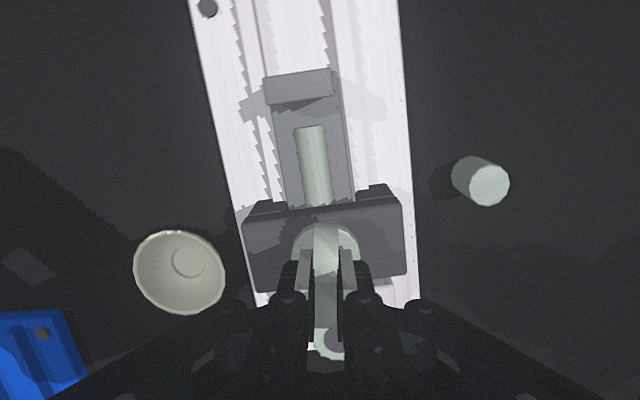

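The wing (325,260) turns with the fingers, and the reaction moment of +0.07 N m matches the stated friction. I'll continue.

>>> {"op": "move_arm", "data": {"deltas": [[0,0,0,0.12,0],[0,0,0,0.25,0],[0,0,0,0.37,0],[0,0,0,0.5,0],[0,0,0,0.62,0],[0,0,0,0.75,0],[0,0,0,0.87,0],[0,0,0,1,0]]}}

```text
t: 13.93
tcp_pos: [0.6162, 0.095, 0.0806]
tool_rot: [0.442, 0.897, -0.0, 0.0]
force: [1.2, -2.9, -3.1]
finger_gap: 0.098
```

>>> {"op": "move_arm", "data": {"deltas": [[0,0,0,0.12,0],[0,0,0,0.25,0],[0,0,0,0.37,0],[0,0,0,0.5,0],[0,0,0,0.62,0],[0,0,0,0.75,0],[0,0,0,0.87,0],[0,0,0,1,0]]}}

```text
t: 14.6
tcp_pos: [0.6158, 0.0948, 0.0806]
tool_rot: [0.65, 0.76, -0.001, 0.0]
force: [0.6, -2.3, -2.1]
finger_gap: 0.103
```

>>> {"op": "move_arm", "data": {"deltas": [[0,0,0,0.08,0],[0,0,0,0.16,0],[0,0,0,0.24,0],[0,0,0,0.32,0],[0,0,0,0.4,0],[0,0,0,0.48,0],[0,0,0,0.56,0],[0,0,0,0.64,0]]}}

```text
t: 15.27
tcp_pos: [0.6155, 0.0948, 0.0806]
tool_rot: [0.763, 0.647, -0.001, 0.0]
force: [0.0, -2.6, -0.8]
finger_gap: 0.104
```

```bash
python3 st.py
```

```text
15.2667 [0.61548475 0.09483269 0.08063608] [ 0.04747098 -2.61737865 -0.81204937] [-0.42315842  0.02959482 -0.0260728 ] q6 0.13955502109904488 gap 0.10384815391544507 psi 1.4069532264255278 theta 0.11195322642552785
```

>>> {"op": "move_arm", "data": {"deltas": [[0,0,0,0.04,0],[0,0,0,0.08,0],[0,0,0,0.12,0],[0,0,0,0.16,0],[0,0,0,0.2,0],[0,0,0,0.2,0],[0,0,0,0.2,0],[0,0,0,0.2,0]]}}

```text
t: 15.93
tcp_pos: [0.6154, 0.0949, 0.0807]
tool_rot: [0.794, 0.608, -0.001, -0.0]
force: [-0.8, -4.9, -3.4]
finger_gap: 0.108
```

```bash
python3 st.py
```

```text
15.9333 [0.61539384 0.0949132  0.08065657] [-0.80413501 -4.93272058 -3.40385463] [-0.92799984 -0.02202419 -0.09501466] q6 0.23971349423710553 gap 0.10802786756080884 psi 1.3064836724913984 theta 0.011483672491398478
```

>>> {"op": "move_arm", "data": {"deltas": [[0,0,0,0.04,0],[0,0,0,0.08,0],[0,0,0,0.12,0],[0,0,0,0.12,0],[0,0,0,0.12,0],[0,0,0,0.12,0],[0,0,0,0.12,0],[0,0,0,0.12,0]]}}

```text
t: 16.6
tcp_pos: [0.6154, 0.0949, 0.0807]
tool_rot: [0.81, 0.586, -0.001, 0.001]
force: [-0.8, -5.3, -3.3]
finger_gap: 0.104
```

```bash
python3 st.py pics/w8.png
```

```text
16.6 [0.61537985 0.09493337 0.08069466] [-0.75940697 -5.29614898 -3.32376565] [-0.88465961  0.03777534  1.25209264] q6 0.2961314831452525 gap 0.10424465208155455 psi 1.2522835397287508 theta -0.04271646027124909
```

View pics/w8.png

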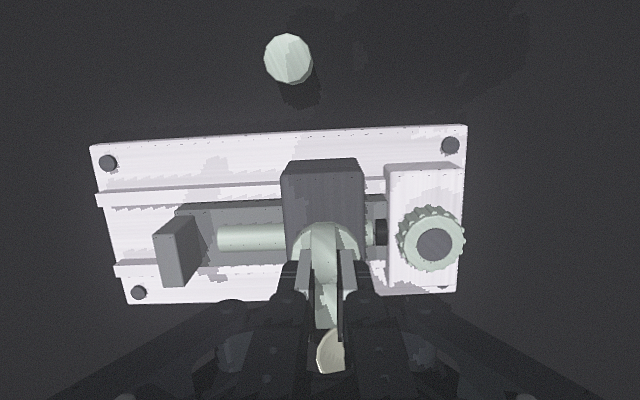

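The torque jumped to 1.25 N m at an estimated angle of 0 (commanded 0.05 rad past it), with the wing at (325,265) lying across the channel. The screw is seated. Now I'll back it off a quarter turn.

>>> {"op": "move_arm", "data": {"deltas": [[0,0,0,-0.12,0],[0,0,0,-0.25,0],[0,0,0,-0.37,0],[0,0,0,-0.5,0],[0,0,0,-0.62,0],[0,0,0,-0.75,0],[0,0,0,-0.87,0],[0,0,0,-1,0]]}}

```text
t: 17.32
tcp_pos: [0.6158, 0.0949, 0.0807]
tool_rot: [0.642, 0.767, -0.001, 0.0]
force: [0.4, -5.8, -4.3]
finger_gap: 0.103
```

>>> {"op": "move_arm", "data": {"deltas": [[0,0,0,-0.12,0],[0,0,0,-0.25,0],[0,0,0,-0.37,0],[0,0,0,-0.5,0],[0,0,0,-0.62,0],[0,0,0,-0.75,0],[0,0,0,-0.87,0],[0,0,0,-1,0]]}}

```text
t: 17.98
tcp_pos: [0.6162, 0.0951, 0.0807]
tool_rot: [0.432, 0.902, -0.0, 0.0]
force: [0.5, -5.4, -4.5]
finger_gap: 0.105
```

>>> {"op": "move_arm", "data": {"deltas": [[0,0,0,-0.12,0],[0,0,0,-0.25,0],[0,0,0,-0.37,0],[0,0,0,-0.5,0],[0,0,0,-0.62,0],[0,0,0,-0.75,0],[0,0,0,-0.87,0],[0,0,0,-1,0]]}}

```text
t: 18.65
tcp_pos: [0.6165, 0.0954, 0.0807]
tool_rot: [0.195, 0.981, 0.0, 0.001]
force: [1.2, -4.2, -6.0]
finger_gap: 0.106
```

>>> {"op": "move_arm", "data": {"deltas": [[0,0,0,-0.06,0],[0,0,0,-0.12,0],[0,0,0,-0.18,0],[0,0,0,-0.24,0],[0,0,0,-0.24,0],[0,0,0,-0.24,0],[0,0,0,-0.24,0],[0,0,0,-0.24,0]]}}

```text
t: 19.32
tcp_pos: [0.6165, 0.0956, 0.0807]
tool_rot: [0.137, 0.991, 0.0, 0.001]
force: [2.7, -4.1, -8.5]
finger_gap: 0.101
```

```bash
python3 st.py pics/w9.png
python3 - <<'E'
from h import *
c=manip.get_calibration('wrist');im,d=manip.snapshot('wrist')
P=cloud(c,d);Q=P.reshape(-1,3)
r=Q-[.6162,.0956,0];X=r@[.9622,-.2723,0];Y=r@[.2723,.9622,0]
k=(abs(Y)<.018)&(X<-.06)&(X>-.14)&(Q[:,2]>.054)&(Q[:,2]<.062)
print('tab',k.sum(),np.percentile(X[k],[2,50,98]))
im,d=manip.snapshot('scene');cv2.imwrite('pics/s9.png',cv2.resize(im[150:310,260:500,::-1],None,fx=3.3,fy=3.3,interpolation=cv2.INTER_CUBIC))
E
```

```text
19.3167 [0.61653525 0.0955763  0.08070463] [ 2.74742128 -4.11123879 -8.4729484 ] [-0.7600833  -0.49395899 -0.0401783 ] q6 -1.3200685849547733 gap 0.10136025884181858 psi 2.865940595919745 theta 1.5709405959197449
tab 2091 [-0.08428645 -0.0785651  -0.07242322]
```

View pics/w9.png

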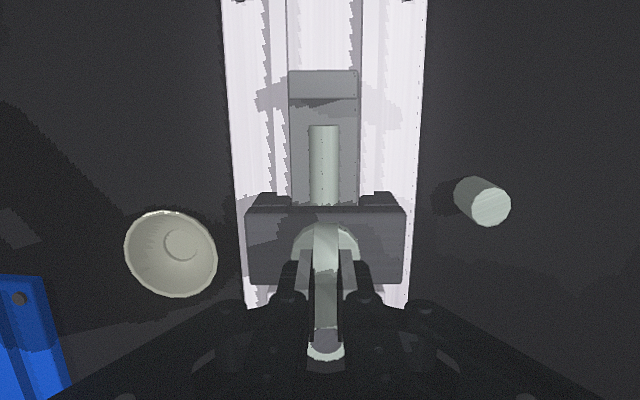

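View pics/s9.png

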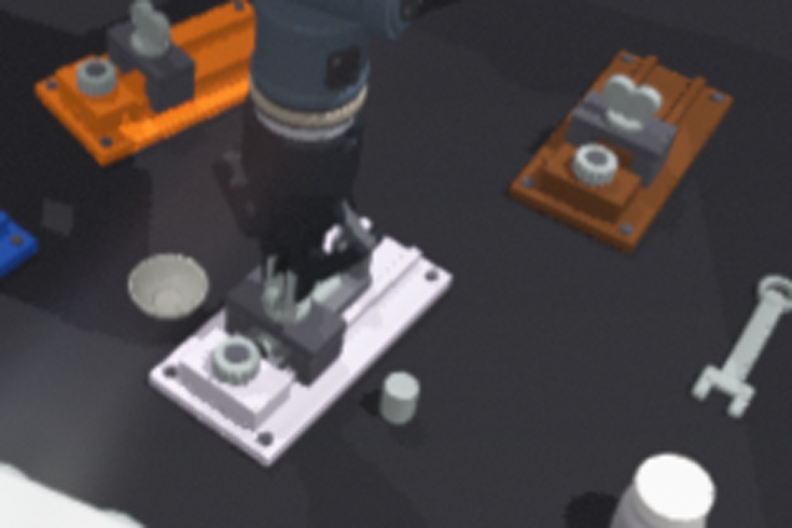

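The wing at (325,275) lies parallel to the column and channel, gripped. The tab is still home, and the plug and dish are where they were. I'll hand in.

```bash
python3 -c "
from station import manip
print(manip.sign_off())"
```

```text
the job is handed in; nothing more can be done
None
```

I did the whole job and handed it in at about 19.5 s of the 48 s allowed. The sign-off gives no verdict.

- **Cartridge:** I pushed it by its tab until the arm stalled at about 13 N. At the end the tab's front face measured clamp x −72.4 mm (home is −73), so it is within 1 mm of home.
- **Screw seated:** I gripped the wing, which started about 1.93 rad short, and turned it clockwise. The wrist torque rose to 1.25 N m at an estimated angle of 0, and I held it there.
- **Quarter turn back:** I backed it off to a tool angle of 1.57 rad from the seat. The last wrist picture shows the wing parallel to the channel. This angle comes from the tool's yaw, so slip in the pads could shift it by about 0.05 rad, against the 0.25 rad allowed.
- **Grip:** The fingers are still on the wing with 50 N commanded, at a finger gap of 0.10. The grasp point is about 12 mm above the middle of the wing.
- **Knob and bystanders:** The arm never went near the knob. The plug, dish, wrench and jar looked unmoved in the last pictures. The beaker was not in those views, but the arm only passed high over that area.

Two readings were slightly off: a sideways and vertical wrist force of 4–8 N remained while gripping, and the tool sat about 2 mm higher than I commanded.

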